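Fold the bit flap down and close the socket case

TASK

Put the socket case away: with the outside of the fingers, first push the upright bit flap over until it lies flat inside the case, then push the open lid over and press it fully shut. Only push, do not pick anything up; leave the loose tools and parts on the bench and in the case where they are, and move clear at the end.

Things in the scene. Friction and masses are not known exactly. Their poses are not given: they have to be found in the camera images.
- case: Open black plastic socket case, fixed to the bench, 300 (x) by 190 (y) by 60 mm high, walls 6 mm. Origin: centre of its underside. x runs along the lid hinge, y towards the lid's hinge side, z up. Sockets (up to 60 mm above the bench) fill a raised deck, top 36 mm up, on the lid side (y above 14 mm) and at the +x end (x above 54 mm); the rest is the flap's bay.
- flap (a joint): Angle of the bit flap: 0 flat in the case on its stop, 1.57 upright; range 0 to 1.75, starts 1.45 to 1.68. Aluminium plate 160 mm wide (case x), 72 mm from hinge to free edge, 5 mm thick, small bits up to 12 mm deep on the face towards the lid (underside when folded). Folds towards case +y. Stiff hinge: stays where left, about 2 N at the free edge moves it.
- flap_edge (a point): Middle of the flap's free edge (the top edge while upright), mid-thickness. Axes move with the flap: x along the hinge, y from hinge to free edge, z out of the plain face (upwards when folded).
- flap_hinge (a point): Middle of the flap's hinge line, which runs along case x: in the case's frame x = -55, y = -80, z = 48 mm.
- lid (a joint): Angle of the lid: 0 fully shut, 1.57 upright, more leans back; range 0 to 2.2, starts 1.70 to 2.0. Grey plastic shell 300 (case x) by 190 mm, 24 mm deep, closed plate outside. Swings over towards case -y; its outside is 84 mm above the bench when shut. Stiff hinge: stays at any angle where left and must be pushed all the way down; about 3 to 6 N at the free edge moves it.
- lid_edge (a point): Middle of the lid's free edge, on its outer face (the top of the lid while it stands open), 190 mm from the hinge line. Axes move with the lid: x along the hinge, y from the free edge to the hinge, z out of the outer face (upwards when shut).
- lid_hinge (a point): Middle of the lid's hinge line, which runs along case x: in the case's frame x = 0, y = +95, z = 60 mm.
- case_socket: Bystander: loose steel socket, a tube 26 mm in diameter, 26 mm tall, standing on the deck inside the case at its +x end, beside the flap's bay. Leave it there; the shut lid clears it. Origin: centre of its underside.
- bearing: Bystander: loose steel bearing ring, 68 mm across, 18 mm tall, lying on the bench beside the case on the flap's side. Origin: centre of its underside.
- big_socket: Bystander: large steel socket, a tube 34 mm in diameter, 38 mm tall, standing on the bench beside the case on the flap's side. Origin: centre of its underside.
- wrench: Bystander: steel wrench, 170 mm long, lying flat on the bench beside the case on the lid's side. Origin: middle of its underside.
- spray_can: Bystander: spray can, 60 mm across, 150 mm tall, standing on the bench. Origin: centre of its underside.
- tin: Bystander: open metal tin, 84 mm across, 90 mm tall. Origin: centre of its underside.

How it is judged:
By the outcome, as a careful person would: the job done as asked, in the order asked, and still so for the second after the job is handed in, with the robot touching nothing.
It also fails if it takes over 58 s, if anything falls off the work surface, if the arm or the gripper's body presses on something with over 40 N, if the wrist force passes 120 N, or if a joint passes its speed limit or range.

ROBOT

A 6-joint arm with a two-finger parallel gripper is mounted at the origin on the work surface. World frame = base frame: x ahead of the robot, y to its left, z up, the work surface at z = 0. Lengths are in m, angles in rad, forces in N, time in s.
With the tool pointing down it reaches from about 0.3 to 0.75 m from the base axis. Payload 8.5 kg.
Tool frame: the origin (TCP) lies on the centre line of the jaws, within the pads' length; the fingertips stand 11 mm ahead of it and the grasp point (between the pads) lies 8 mm behind it; x points along the fingers, y is the direction in which the jaws open and shut, and the axes are right-handed (so a half turn about x gives the same grasp; the last joint's range is limited). The gripper opens to 88 mm and grips with 3 to 60 N. Pads are 18 mm wide; open, the fingers measure 123 mm over their backs; the gripper's body (75 mm by 187 mm) begins 45 mm behind the grasp point.
Start: joints at [1.064, 0.381, 1.297, -0, 1.464, -0.215], TCP at [0.158, 0.527, 0.25] pointing down, gripper open.
Joint ranges: [-3.11, 3.11], [-0.89, 2.33], [0.22, 2.48], [-1.42, 4.56], [0.17, 2.85], [-2.88, 2.88]. Speed limits (rad/s): [2.39, 2.39, 3.14, 3.14, 3.14, 3.14].

INTERFACE

Orientations are given as a unit quaternion [x, y, z, w].
In Python, from rig import ctrl gives the robot as it stands.
- The arm moves only by the tool jog_arm, never from a script. Its argument "rows" is a list of rows, each a list of 4 numbers: the shift along the tool's x, y, z in cm, then the turn about the tool's x in degrees. In form: [[x, y, z, roll], ...]. A call has 1 to 20 rows; each row shifts and turns the pose as measured when the row begins, along the tool's axes as they then stand; what a row does not reach is not made up. A row lasts 1/8 s, in which the tool goes at most 62.5 mm and 10.7 degrees, less where a joint would pass 70% of its speed; a pose out of reach is approached as far as the arm can. A call is refused whole if a number of a shift passes 6.25 or a number of a turn 10.7, either way. A call with a gripper value outside its range is refused whole. "jaw" is the closure, from 0 (fully open) to 1 (shut), set as the call begins (left out, the last holds). The fingers move at their own pace and stop on an object; "squeeze" is the grip in N (left out, the last holds). Time passes only in rows, so rows that do not move let the fingers close. It gives the time, the measured TCP pose, the force and the opening at its end, in the units of the state.
- ctrl.get_obs(): the state, without advancing time (a new reading comes with each control period).
- ctrl.get_image(name): name is "side" or "top"; returns a dict with "frame" (384x512x3 uint8, red, green, blue), "fx", "fy", "cx", "cy" (pixels), "D" ([k1, k2, p1, p2, k3] as OpenCV has them; the pictures are not rectified), "xyz" and "rotation" of the camera in the world. Camera axes: x right, y up, looking along -z (the intrinsics and any distortion apply to the point x, -y, -z); pixel columns grow to the right and rows downward; lengths in m; the calibration is good to about 2 mm. A picture is of the moment at which its call begins. There is no depth.
- ctrl.job_done(): hands the job in, once; it reports no verdict.
The state is a dict: "time": time; "joints": joint angles; "joint_vel": joint speeds; "joint_efforts": joint torques, N m; "ee_pos": TCP position; "tcp_rot": TCP orientation; "contact_force": force on the tool from outside, world axes, zero at the start; "moment": the same for the moment, N m; "grip_width": finger opening in m.
Only numpy, scipy, OpenCV 4.12 (cv2) and the standard library are available. Lean on these libraries where they do the work, as an engineer would, in place of code of your own. Each camera call takes 0.05 s, during which the arm holds its last target.

## Working session

There is one attempt and no reset: what is moved stays moved. The work goes in short steps, Python scripts to look and compute and a tool call to move; the robot and the scene stay as the last step left them, time stands still between calls to the robot, and variables do not carry over. Pictures are saved under pics/ and viewed, and the job is handed in when it is done.

Besides the shell and the picture viewer there is one more tool, called after "Emit:" by a JSON object that holds its "fn" and its "kwargs", one argument or row to a line. jog_arm: Moves the arm, as the interface text tells. Its arguments: {"type":"object","properties":{"rows":{"type":"array"},"jaw":{"type":"number"},"squeeze":{"type":"number"}},"required":["rows"]}

```bash
ls; mkdir -p pics
cat > h.py <<'E'
import numpy as np, cv2
from rig import ctrl
from scipy.spatial.transform import Rotation as R
def Rm(r):
    r=np.array(r,float)
    return r if r.shape==(3,3) else R.from_quat(r).as_matrix()
def snap(n,f):
    d=ctrl.get_image(n); cv2.imwrite('pics/'+f,cv2.cvtColor(d['frame'],cv2.COLOR_RGB2BGR)); return d
def K(d): return np.array([[d['fx'],0,d['cx']],[0,d['fy'],d['cy']],[0,0,1.]])
def ray(d,uv):
    p=cv2.undistortPoints(np.array([[uv]],float),K(d),np.array(d['D'],float))[0,0]
    v=Rm(d['rotation'])@np.array([p[0],-p[1],-1.]); return np.array(d['xyz'],float),v/np.linalg.norm(v)
def onz(d,uv,z):
    o,v=ray(d,uv); return o+v*(z-o[2])/v[2]
def tri(d1,u1,d2,u2):
    o1,v1=ray(d1,u1);o2,v2=ray(d2,u2)
    t=np.linalg.lstsq(np.stack([v1,-v2],1),o2-o1,rcond=None)[0]
    a=o1+t[0]*v1;b=o2+t[1]*v2; return (a+b)/2,np.linalg.norm(a-b)
def proj(d,P):
    q=(np.array(P,float)-np.array(d['xyz']))@Rm(d['rotation']); q=q*np.array([1,-1,-1])
    return cv2.projectPoints(q.reshape(-1,1,3),np.zeros(3),np.zeros(3),K(d),np.array(d['D'],float))[0][:,0]
E
python3 - <<'E'
from h import *
import pickle
D={n:snap(n,n+'0.png') for n in('side','top')}
pickle.dump(D,open('d0.pkl','wb'))
for n in D: print(n,{k:v for k,v in D[n].items() if k!='frame'})
print(ctrl.get_obs())
E
```

```text
pics
side {'fx': 460.4826740571064, 'fy': 460.4826740571064, 'cx': 261.50212406697517, 'cy': 193.84685656500213, 'D': array([0.05392006, 0.        , 0.        , 0.        , 0.        ]), 'xyz': array([-0.38547279,  0.00361061,  0.87092377]), 'rotation': array([-0.29372013,  0.31462417,  0.64610832, -0.63030481])}
top {'fx': 489.09680800591303, 'fy': 489.09680800591303, 'cx': 258.9216356560999, 'cy': 191.93229670517636, 'D': array([-0.04569811,  0.        ,  0.        ,  0.        ,  0.        ]), 'xyz': array([ 0.34091017, -0.01516776,  1.6399319 ]), 'rotation': array([-0.04811711,  0.05153249,  0.71453046, -0.69604265])}
{'time': 0.1, 'joints': array([ 1.06369802e+00,  3.81138132e-01,  1.29814254e+00,  9.13322665e-06,
        1.46360611e+00, -2.15305565e-01]), 'joint_vel': array([ 2.62650177e-04, -1.35118882e-03, -2.27297843e-03,  9.02681958e-04,
        1.63208381e-03,  8.74767185e-06]), 'joint_efforts': array([ 4.44523233e-03, -4.38644707e+01, -2.24914920e+01,  7.15474156e-02,
        3.41323530e-02, -4.14347221e-05]), 'ee_pos': array([0.1581065 , 0.5265437 , 0.24920871]), 'tcp_rot': array([ 0.10237215,  0.69975897, -0.10322592,  0.69942958]), 'contact_force': array([0.14351877, 0.26401474, 0.28792135]), 'moment': array([-0.00073682,  0.04768273, -0.00296523]), 'grip_width': 0.08830653978931542}
```

View pics/side0.png

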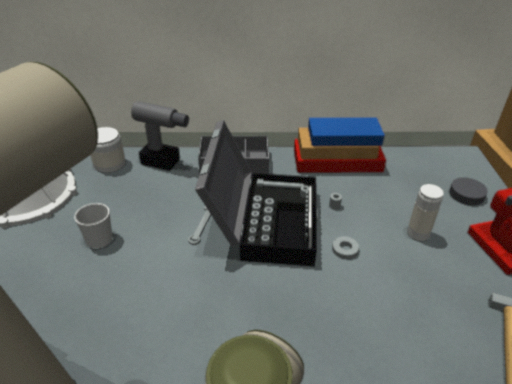

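View pics/top0.png

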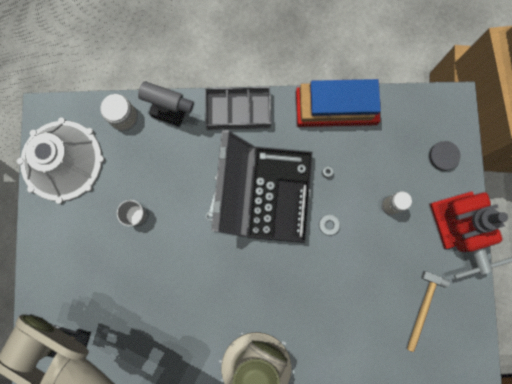

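Run:
```python
import cv2
a=cv2.imread('pics/side0.png')[110:275,180:375]; cv2.imwrite('pics/side0z.png',cv2.resize(a,None,fx=4,fy=4,interpolation=cv2.INTER_CUBIC)[:600,:800])
a=cv2.imread('pics/top0.png')[125:255,200:350]; cv2.imwrite('pics/top0z.png',cv2.resize(a,None,fx=4.5,fy=4.5,interpolation=cv2.INTER_CUBIC)[:600,:800])
```

```text
(no output)
```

View pics/side0z.png

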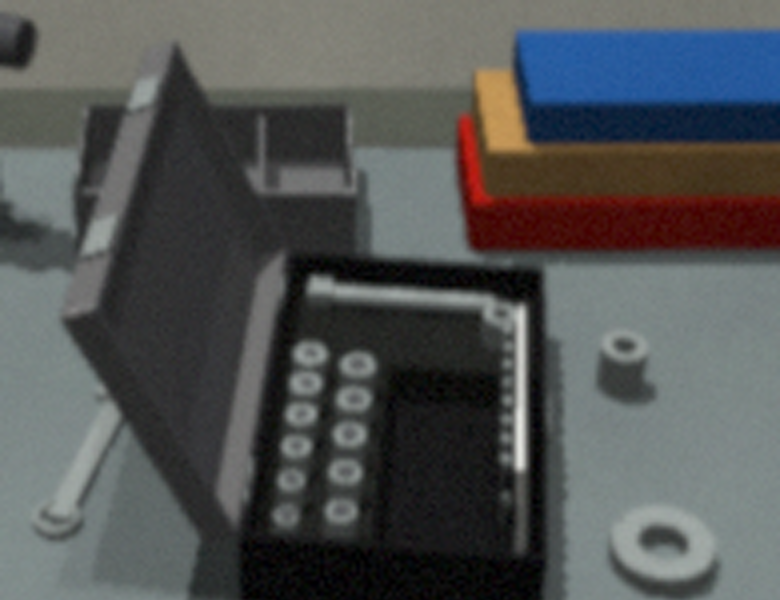

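View pics/top0z.png

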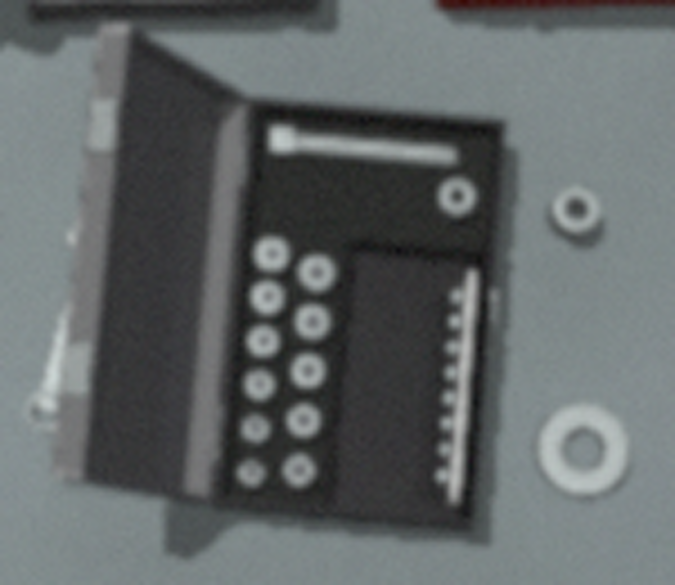

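```bash
cat > m.py <<'E'
from h import *
import pickle
D=pickle.load(open('d0.pkl','rb'));S,T=D['side'],D['top']
zt=lambda U,V:((U+.5)/4.5-.5+200,(V+.5)/4.5-.5+125)
zs=lambda U,V:((U+.5)/4-.5+180,(V+.5)/4-.5+110)
a=onz(T,zt(503,122),.06);b=onz(T,zt(470,528),.06)
a2=onz(S,zs(543,265),.06);b2=onz(S,zs(540,550),.06)
print('corner+x',a,a2,tri(T,zt(503,122),S,zs(543,265)));print('corner-x',b,b2,tri(T,zt(470,528),S,zs(540,550)))
print('len',np.linalg.norm(a-b),np.linalg.norm(a2-b2))
c1=tri(T,zt(250,102),S,zs(288,255)); print('hinge corner +x',c1)
print('flap +x end',tri(T,zt(473,270),S,zs(521,303)),'-x',onz(T,zt(455,502),.12))
for z in(.12,.115):print(onz(T,zt(473,270),z))
print('lid +x',tri(T,zt(103,28),S,zs(172,42)),'lid -x',tri(T,zt(58,475),S,zs(65,317)))
print('big sock',onz(T,zt(577,209),.038),onz(S,zs(625,346),.038),'bearing',onz(T,zt(584,450),.018))
print('wrench',onz(T,zt(40,410),.01), 'csock',onz(T,zt(457,196),.062))
print('tin top',onz(T,(131,212),.09),'can',onz(T,(401,201),.15))
E
python3 m.py
```

```text
corner+x [ 0.69479943 -0.20269724  0.06      ] [ 0.69660503 -0.20469476  0.06      ] (array([ 0.69432631, -0.20336949,  0.06170981]), np.float64(0.0017521600586225647))
corner-x [ 0.39875976 -0.16676678  0.06      ] [ 0.40551465 -0.16660227  0.06      ] (array([ 0.3985559 , -0.16559846,  0.06711829]), np.float64(0.0009732038256969509))
len 0.29821214141385144 0.2935722208249688
hinge corner +x (array([ 0.71531182, -0.01724975,  0.0567298 ]), np.float64(0.00015568539431094067))
flap +x end (array([ 0.57635871, -0.16999788,  0.11866211]), np.float64(0.0005294531465592062)) -x [ 0.41469093 -0.15135207  0.12      ]
[ 0.57612512 -0.17012582  0.12      ]
[ 0.57689889 -0.17063558  0.115     ]
lid +x (array([0.72666068, 0.07057919, 0.2305674 ]), np.float64(0.015775632041569756)) lid -x (array([0.4337224 , 0.11320079, 0.22239487]), np.float64(0.0010749194167480772))
big sock [ 0.63252856 -0.25741359  0.038     ] [ 0.62866464 -0.25718161  0.038     ] bearing [ 0.45534138 -0.25728026  0.018     ]
wrench [0.49627778 0.14453675 0.01      ] csock [ 0.64002214 -0.16653419  0.062     ]
tin top [0.50683504 0.38404499 0.09      ] can [ 0.51272758 -0.46239484  0.15      ]
```

```bash
cat >> h.py <<'E'
YAW=np.deg2rad(-6.9); EX=np.array([np.cos(YAW),np.sin(YAW),0]);EY=np.array([-np.sin(YAW),np.cos(YAW),0]);EZ=np.array([0,0,1.])
C=np.array([.5582,-.0904,0])
def W(x,y,z): return C+x/1000*EX+y/1000*EY+z/1000*EZ   # case mm -> world
def st():
    o=ctrl.get_obs();p=o['ee_pos'];M=Rm(o['tcp_rot']);q=p-C
    print('t',o['time'],'case mm',np.round([q@EX*1e3,q@EY*1e3,p[2]*1e3],1),'F(case)',np.round([o['contact_force']@EX,o['contact_force']@EY,o['contact_force'][2]],1),'w',round(o['grip_width'],3),'j',np.round(o['joints'],2))
    print('tool axes in case (cols x,y,z):\n',np.round(np.stack([EX,EY,EZ])@M,3))
    return o,M
def to(x,y,z):
    o,M=st(); print('to',(x,y,z),'tool cm',np.round(M.T@(W(x,y,z)-o['ee_pos'])*100,2))
E
python3 -c "
from h import *
to(-110,280,350);o,M=st();print(np.rad2deg(np.arctan2(M[1],M[0])))
to(-55,-135,320)"
```

```text
t 0.1 case mm [-471.3  564.4  249.2] F(case) [0.1 0.3 0.3] w 0.088 j [ 1.06  0.38  1.3   0.    1.46 -0.22]
tool axes in case (cols x,y,z):
 [[-0.     0.171  0.985]
 [-0.001  0.985 -0.171]
 [-1.    -0.001 -0.   ]]
to (-110, 280, 350) tool cm [-10.06 -21.88  40.45]
t 0.1 case mm [-471.3  564.4  249.2] F(case) [0.1 0.3 0.3] w 0.088 j [ 1.06  0.38  1.3   0.    1.46 -0.22]
tool axes in case (cols x,y,z):
 [[-0.     0.171  0.985]
 [-0.001  0.985 -0.171]
 [-1.    -0.001 -0.   ]]
[-119.45662664   73.28146151  -16.71855912]
t 0.1 case mm [-471.3  564.4  249.2] F(case) [0.1 0.3 0.3] w 0.088 j [ 1.06  0.38  1.3   0.    1.46 -0.22]
tool axes in case (cols x,y,z):
 [[-0.     0.171  0.985]
 [-0.001  0.985 -0.171]
 [-1.    -0.001 -0.   ]]
to (-55, -135, 320) tool cm [ -7.02 -61.83  52.95]
```

Emit:
{"fn": "jog_arm", "kwargs": {
  "rows": [
    [-5,0,0,-4.9],
    [-5,0,0,-4.9],
    [0,-3.5,4.5,0],
    [0,-3.5,4.5,0],
    [0,-3.5,4.5,0],
    [0,-3.5,4.5,0],
    [0,-3.5,4.5,0],
    [0,-3.5,4.5,0],
    [0,-3.5,4.5,0],
    [0,-3.5,4.5,0],
    [0,0,0,0]
  ],
  "jaw": 1,
  "squeeze": 10
}}

```text
time: 1.48
ee_pos: [0.493, 0.1969, 0.3486]
tcp_rot: [0.037, 0.708, -0.042, 0.704]
contact_force: [-1.0, -0.5, 0.2]
grip_width: 0.0006
```

```bash
python3 -c "
from h import *
to(-55,-140,300)"
```

```text
t 1.475 case mm [-99.2 277.4 348.6] F(case) [-1.  -0.6  0.2] w 0.001 j [ 0.16  0.3   1.14 -0.01  1.71 -1.3 ]
tool axes in case (cols x,y,z):
 [[-0.006 -0.008  1.   ]
 [-0.007  1.     0.008]
 [-1.    -0.007 -0.006]]
to (-55, -140, 300) tool cm [  5.13 -41.74   4.11]
```

Tracking is accurate. Continue over to the flap side, then descend.

Emit:
{"fn": "jog_arm", "kwargs": {
  "rows": [
    [0,-5,0.5,0],
    [0,-5,0.5,0],
    [0,-5,0.5,0],
    [0,-5,0.5,0],
    [0,-5,0.5,0],
    [0,-5.5,0.5,0],
    [0,-5.5,0.5,0],
    [0,-5.5,0.5,0],
    [5,0,0,0],
    [5,0,0,0],
    [5,0,0,0],
    [4,0,0,0],
    [0,0,0,0]
  ]
}}

```text
time: 3.1
ee_pos: [0.4835, -0.2237, 0.1546]
tcp_rot: [0.035, 0.709, -0.037, 0.703]
contact_force: [0.5, -0.6, 0.5]
grip_width: 0.0005
```

```bash
python3 -c "
from h import *
to(-55,-110,115)
snap('side','s1.png');snap('top','t1.png')
a=cv2.imread('pics/s1.png')[110:275,180:375]
b=cv2.imread('pics/t1.png')[125:255,200:350]
a=cv2.resize(a,(400,400));b=cv2.resize(b,(400,400));cv2.imwrite('pics/c1.png',np.hstack([a,b]))"
```

```text
t 3.1 case mm [ -58.1 -141.3  154.6] F(case) [ 0.6 -0.5  0.5] w 0.001 j [-0.65  0.44  1.49 -0.01  1.21 -2.12]
tool axes in case (cols x,y,z):
 [[-0.008 -0.019  1.   ]
 [-0.004  1.     0.019]
 [-1.    -0.004 -0.008]]
to (-55, -110, 115) tool cm [3.95 3.14 0.41]
```

View pics/c1.png

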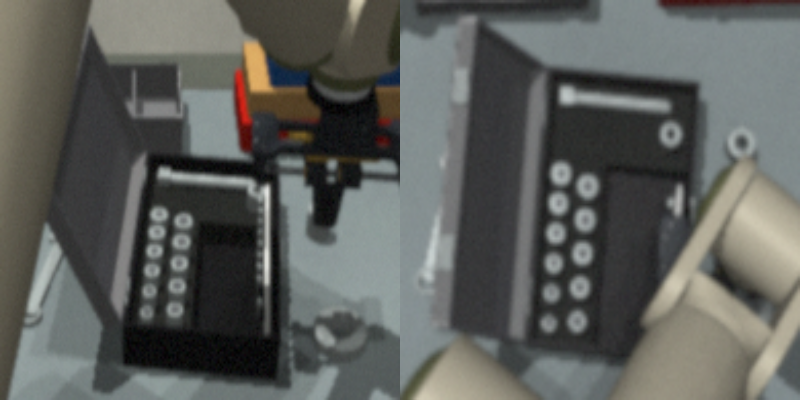

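Emit:
{"fn": "jog_arm", "kwargs": {
  "rows": [
    [2,0,0.2,0],
    [2,0,0.2,0],
    [0,2,0,0],
    [0,2,0,0],
    [0.2,1.5,0,0],
    [0.3,1.2,0,0],
    [0,0,0,0]
  ]
}}

```text
time: 4.08
ee_pos: [0.5003, -0.155, 0.1215]
tcp_rot: [0.029, 0.702, -0.041, 0.711]
contact_force: [0.1, -0.5, 0.4]
grip_width: 0.0004
```

```bash
python3 -c "
from h import *
to(-55,-60,100)
snap('side','s2.png')
a=cv2.imread('pics/s2.png')[110:275,180:375]
cv2.imwrite('pics/c2.png',cv2.resize(a,(600,500)))"
```

```text
t 4.075 case mm [-49.7 -71.1 121.5] F(case) [ 0.1 -0.5  0.4] w 0.0 j [-0.52  0.46  1.58 -0.01  1.08 -1.99]
tool axes in case (cols x,y,z):
 [[ 0.014 -0.022  1.   ]
 [-0.017  1.     0.022]
 [-1.    -0.017  0.014]]
to (-55, -60, 100) tool cm [ 2.12  1.16 -0.53]
```

View pics/c2.png

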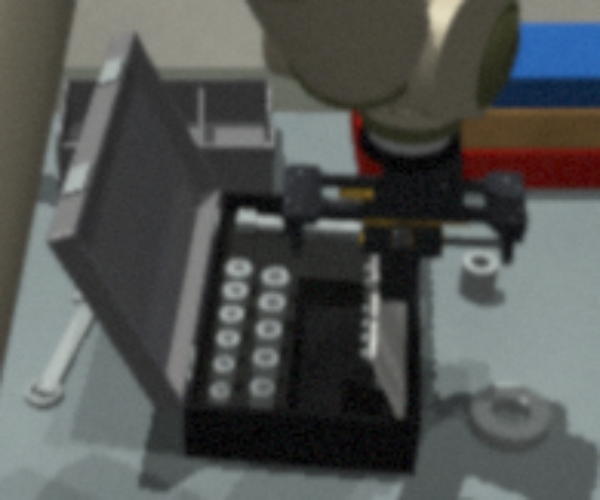

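Emit:
{"fn": "jog_arm", "kwargs": {
  "rows": [
    [1,0.6,-0.2,0],
    [1,0.6,-0.2,0],
    [1,0.5,0,0],
    [1,0.5,0,0],
    [1,0.3,0,0],
    [0.8,0.2,0,0],
    [0,0,0,0]
  ]
}}

```text
time: 5.0
ee_pos: [0.5001, -0.1293, 0.0618]
tcp_rot: [0.028, 0.701, -0.043, 0.712]
contact_force: [-6.4, 2.2, 15.5]
grip_width: 0.0002
```

```bash
python3 -c "
from h import *
to(-55,-42,61.5)
snap('side','s3.png')
a=cv2.imread('pics/s3.png')[110:275,180:375]
cv2.imwrite('pics/c3.png',cv2.resize(a,(600,500)))"
```

```text
t 5.0 case mm [-53.  -45.6  61.8] F(case) [-6.6  1.4 15.5] w 0.0 j [-0.48  0.54  1.66 -0.02  0.92 -1.94]
tool axes in case (cols x,y,z):
 [[ 0.017 -0.021  1.   ]
 [-0.02   1.     0.021]
 [-1.    -0.02   0.016]]
to (-55, -42, 61.5) tool cm [ 0.02  0.37 -0.19]
```

View pics/c3.png

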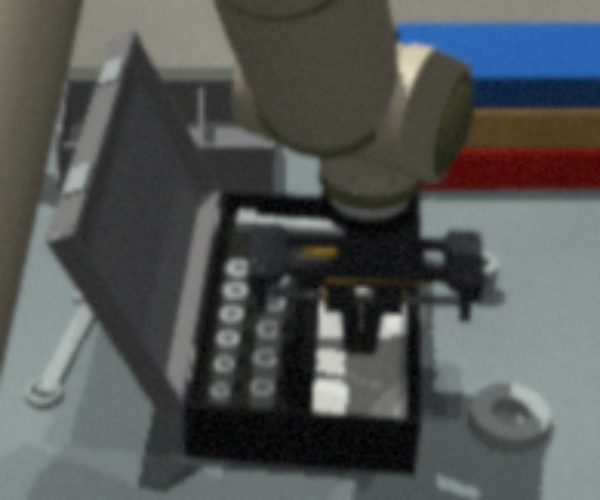

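Emit:
{"fn": "jog_arm", "kwargs": {
  "rows": [
    [0.3,0,0,0],
    [0,0,0,0]
  ]
}}

```text
time: 5.3
ee_pos: [0.5, -0.1293, 0.0622]
tcp_rot: [0.027, 0.7, -0.043, 0.712]
contact_force: [-0.5, 1.1, 0.5]
grip_width: 0.0006
```

```bash
python3 -c "
from h import *
st()"
```

```text
t 5.3 case mm [-53.1 -45.6  62.2] F(case) [-0.7  1.1  0.5] w 0.001 j [-0.48  0.54  1.66 -0.02  0.91 -1.94]
tool axes in case (cols x,y,z):
 [[ 0.019 -0.021  1.   ]
 [-0.021  1.     0.021]
 [-1.    -0.021  0.018]]
```

Emit:
{"fn": "jog_arm", "kwargs": {
  "rows": [
    [-2,0,0,0],
    [-5,0,0,0],
    [-5,0,0,0],
    [-6,0,0,0],
    [-6,0,0,0],
    [-4,0,0,0],
    [0,0,-4,0],
    [0,0,-4,0],
    [0,0,0,0]
  ]
}}

```text
time: 6.42
ee_pos: [0.414, -0.1146, 0.3447]
tcp_rot: [0.028, 0.703, -0.042, 0.709]
contact_force: [1.3, 0.2, 0.2]
grip_width: 0.0003
```

```bash
python3 -c "
from h import *
to(0,260,340)
d=snap('side','s4.png');e=snap('top','t4.png')
a=cv2.imread('pics/s4.png')[110:275,180:375]
b=cv2.imread('pics/t4.png')[125:255,200:350]
a=cv2.resize(a,(400,400));b=cv2.resize(b,(400,400));cv2.imwrite('pics/c4.png',np.hstack([a,b]))
"
```

```text
t 6.425 case mm [-140.2  -41.4  344.7] F(case) [1.3 0.4 0.2] w 0.0 j [-0.54  0.1   1.41 -0.01  1.62 -2.01]
tool axes in case (cols x,y,z):
 [[ 0.011 -0.021  1.   ]
 [-0.019  1.     0.021]
 [-1.    -0.019  0.01 ]]
to (0, 260, 340) tool cm [ 0.05 29.85 14.64]
```

View pics/c4.png

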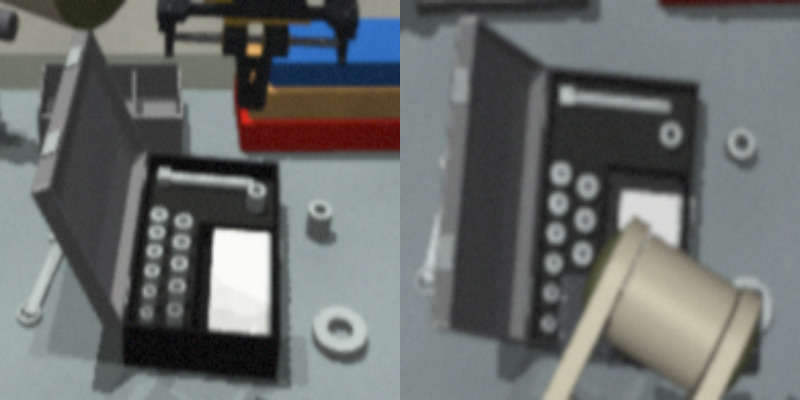

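```bash
python3 -c "
from h import *
import pickle
D=pickle.load(open('d0.pkl','rb'));S,T=D['side'],D['top']
cs=lambda U,V:((U+.5)/400*195-.5+180,(V+.5)/400*165-.5+110)
ct=lambda U,V:((U-400+.5)/400*150-.5+200,(V+.5)/400*130-.5+125)
for a,b in(((620,190),(213,228)),((684,195),(270,233))):
  P,e=tri(T,ct(*a),S,cs(*b));q=P-C;print(np.round([q@EX*1e3,q@EY*1e3,P[2]*1e3]),e)
for z in (0,10):
  pts=[W(25,-8,50+z),W(-135,-8,50+z),W(25,-80,50)]
  for p in proj(S,pts): print(z,'S',(p[0]-180)/195*400,(p[1]-110)/165*400)
im=cv2.imread('pics/s4.png')
for r in (205,215,225,235,240): print(r,im[r,270:320,1])
"
```

```text
[ 26. -10.  50.] 0.0004588296040871173
[ 28. -88.  47.] 0.0021304784707907864
0 S 211.0575513188074 227.59823096758228
0 S 204.30769131239478 327.75214192614425
0 S 264.7004485612195 232.01927115804577
10 S 211.40281618642825 220.86415475940413
10 S 204.65117990091923 320.8261425279966
10 S 264.7004485612195 232.01927115804577
205 [ 87  83  73  65  54  45  42  25  16  20  16  20  22  60 141 220 232 229
 226 225 225 225 224 222 217 199 189 190 183 162 152 145 139 136 130 128
 123 120 121 114  90  63  28  23  32  43  69  88  94  99]
215 [ 92  74  54  42  43  39  28  21  23  29  35  33  50 150 243 250 251 250
 250 250 250 250 250 250 251 251 251 250 250 250 250 251 250 251 251 251
 250 250 249 246 221 167  93  33  29  41  75 109  99 105]
225 [ 75  48  39  46  37  27  19  19  29  26  32  43 131 224 240 241 243 248
 250 251 251 250 251 251 251 251 251 251 251 251 251 251 250 251 250 251
 250 251 250 246 222 168  98  24  25  38  60  89  96  99]
235 [ 35  26  31  30  29  12  14  24  32  34  37  91 179 229 238 238 238 237
 238 237 239 240 239 240 240 240 239 239 239 238 239 238 239 240 240 238
 240 240 238 225 200 159  83  29  22  29  60  89  97  97]
240 [ 34  39  38  22  21  24  24  20  25  34  38 118 207 226 224 225 223 223
 223 224 225 224 224 226 227 232 233 231 233 231 231 231 232 234 231 229
 226 224 220 204 167 126  69  29  18  30  57  91  95  97]
```

Emit:
{"fn": "jog_arm", "kwargs": {
  "rows": [
    [0,5,2,0],
    [0,5,2,0],
    [0,5,2,0],
    [0,5,2,0],
    [0,5,2,0],
    [0,4.5,3,0],
    [0,0,1,0],
    [3,0,0,0],
    [0,0,0,0]
  ]
}}

```text
time: 7.65
ee_pos: [0.5988, 0.1738, 0.299]
tcp_rot: [0.028, 0.706, -0.043, 0.706]
contact_force: [-0.2, -0.2, -1.2]
grip_width: 0.0002
```

```bash
python3 -c "
from h import *
to(0,245,212)
d=snap('side','s5.png');e=snap('top','t5.png')
a=cv2.imread('pics/s5.png')[90:275,160:375]
b=cv2.imread('pics/t5.png')[125:255,180:350]
a=cv2.resize(a,(400,400));b=cv2.resize(b,(400,400));cv2.imwrite('pics/c5.png',np.hstack([a,b]))
"
```

```text
t 7.65 case mm [  8.5 267.2 299. ] F(case) [-0.1 -0.2 -1.2] w 0.0 j [ 0.1   0.49  0.97 -0.02  1.68 -1.37]
tool axes in case (cols x,y,z):
 [[ 0.001 -0.019  1.   ]
 [-0.02   1.     0.019]
 [-1.    -0.021  0.   ]]
to (0, 245, 212) tool cm [ 8.75 -2.02 -0.9 ]
```

View pics/c5.png

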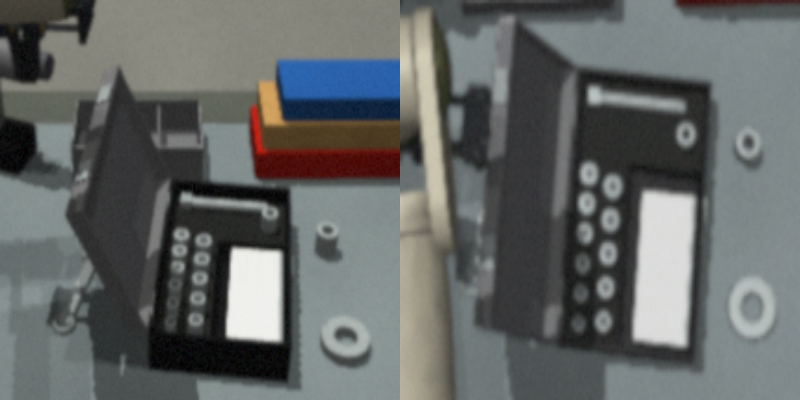

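Emit:
{"fn": "jog_arm", "kwargs": {
  "rows": [
    [3,0,0,0],
    [3,0,-0.5,0],
    [2.2,0,-0.3,0],
    [0,-2,0,0],
    [0,-2,0,0],
    [0,-1,0,0],
    [0,0,0,0]
  ]
}}

```text
time: 8.62
ee_pos: [0.59, 0.1166, 0.2304]
tcp_rot: [0.031, 0.698, -0.044, 0.714]
contact_force: [0.1, -0.9, -0.1]
grip_width: 0.0007
```

```bash
python3 -c "
from h import *
to(0,156,232)
d=snap('side','s6.png');e=snap('top','t6.png')
a=cv2.imread('pics/s6.png')[90:275,160:375]
b=cv2.imread('pics/t6.png')[125:255,180:350]
a=cv2.resize(a,(400,400));b=cv2.resize(b,(400,400));cv2.imwrite('pics/c6.png',np.hstack([a,b]))
"
```

```text
t 8.625 case mm [  6.7 209.3 230.4] F(case) [ 0.2 -0.8 -0.1] w 0.001 j [ 0.01  0.48  1.19 -0.02  1.45 -1.46]
tool axes in case (cols x,y,z):
 [[ 0.025 -0.014  1.   ]
 [-0.016  1.     0.015]
 [-1.    -0.017  0.025]]
to (0, 156, 232) tool cm [-0.09 -5.32 -0.74]
```

View pics/c6.png

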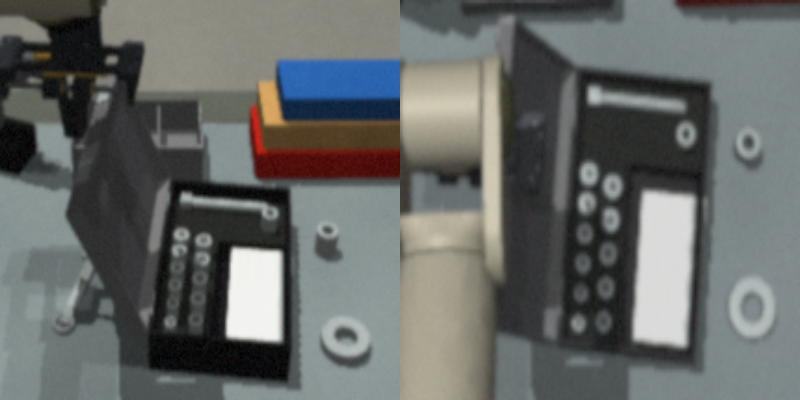

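Emit:
{"fn": "jog_arm", "kwargs": {
  "rows": [
    [0,1,0,0],
    [1.8,0,-0.5,0],
    [0,0,0,0],
    [0,-1.5,0,0],
    [0,-1.5,0,0],
    [-0.3,-1.5,0,0],
    [0,0,0,0]
  ]
}}

```text
time: 9.6
ee_pos: [0.5833, 0.0862, 0.2201]
tcp_rot: [0.031, 0.695, -0.04, 0.718]
contact_force: [0.1, -0.3, -0.7]
grip_width: 0.0004
```

```bash
cat > look.py <<'E'
from h import *
import sys
n=sys.argv[1]
st()
d=snap('side','s%s.png'%n);e=snap('top','t%s.png'%n)
a=cv2.imread('pics/s%s.png'%n)[70:275,160:375]
b=cv2.imread('pics/t%s.png'%n)[125:255,180:350]
a=cv2.resize(a,(400,400));b=cv2.resize(b,(400,400));cv2.imwrite('pics/c%s.png'%n,np.hstack([a,b]))
E
python3 look.py 7
```

```text
t 9.6 case mm [  3.7 178.4 220.1] F(case) [ 0.1 -0.3 -0.7] w 0.0 j [-0.05  0.46  1.26 -0.01  1.39 -1.52]
tool axes in case (cols x,y,z):
 [[ 0.033 -0.02   0.999]
 [-0.009  1.     0.02 ]
 [-0.999 -0.01   0.033]]
```

View pics/c7.png

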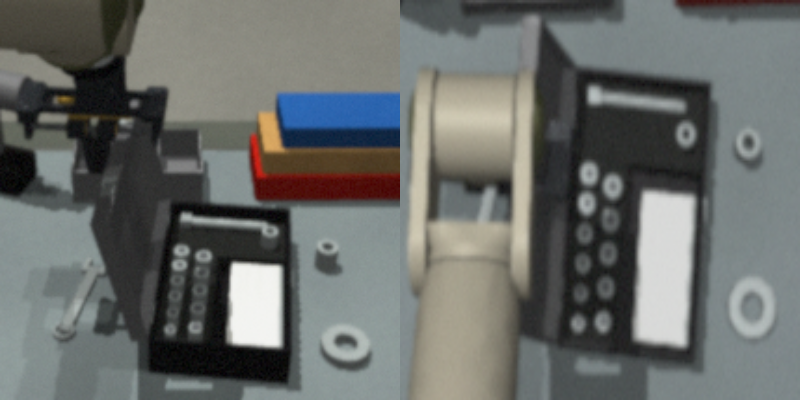

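Emit:
{"fn": "jog_arm", "kwargs": {
  "rows": [
    [-0.3,-1.5,0,0],
    [-0.3,-1.5,0,0],
    [-0.3,-1.5,0,0],
    [-0.2,-1.5,0,0],
    [0,-1.5,0,0],
    [0,-1.5,0,0],
    [0,-1.5,0,0],
    [0,0,0,0]
  ]
}}

```text
time: 10.7
ee_pos: [0.5719, -0.0213, 0.2314]
tcp_rot: [0.031, 0.696, -0.037, 0.717]
contact_force: [0.7, -0.1, 0.1]
grip_width: 0.0002
```

```bash
python3 look.py 8
```

```text
t 10.7 case mm [  5.3  70.3 231.4] F(case) [ 0.7 -0.1  0.1] w 0.0 j [-0.24  0.42  1.29 -0.    1.4  -1.72]
tool axes in case (cols x,y,z):
 [[ 0.031 -0.023  0.999]
 [-0.006  1.     0.023]
 [-1.    -0.007  0.03 ]]
```

View pics/c8.png

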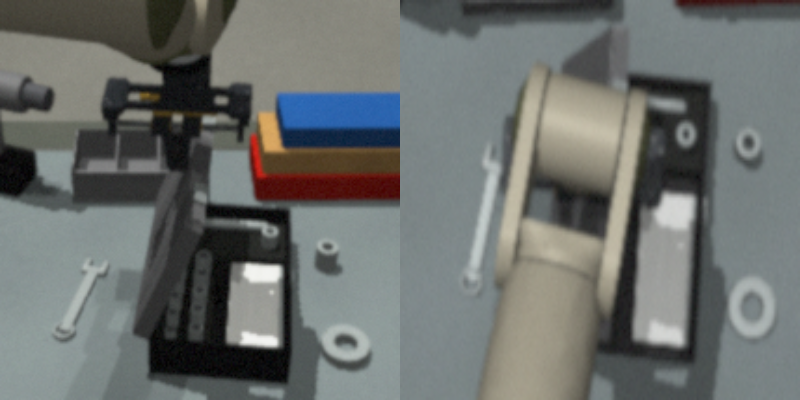

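Emit:
{"fn": "jog_arm", "kwargs": {
  "rows": [
    [0.5,-1.4,0,0],
    [0.6,-1.4,0,0],
    [0.7,-1.3,0,0],
    [0.9,-1.3,0,0],
    [1,-1.3,0,0],
    [1.1,-1.2,0,0],
    [0,0,0,0]
  ]
}}

```text
time: 11.68
ee_pos: [0.5651, -0.1053, 0.1804]
tcp_rot: [0.031, 0.696, -0.037, 0.717]
contact_force: [0.7, -0.3, 0.1]
grip_width: 0.0003
```

```bash
python3 look.py 9
```

```text
t 11.675 case mm [  8.7 -13.9 180.4] F(case) [ 0.8 -0.2  0.1] w 0.0 j [-0.39  0.47  1.36  0.    1.28 -1.87]
tool axes in case (cols x,y,z):
 [[ 0.03  -0.024  0.999]
 [-0.006  1.     0.024]
 [-1.    -0.007  0.03 ]]
```

View pics/c9.png

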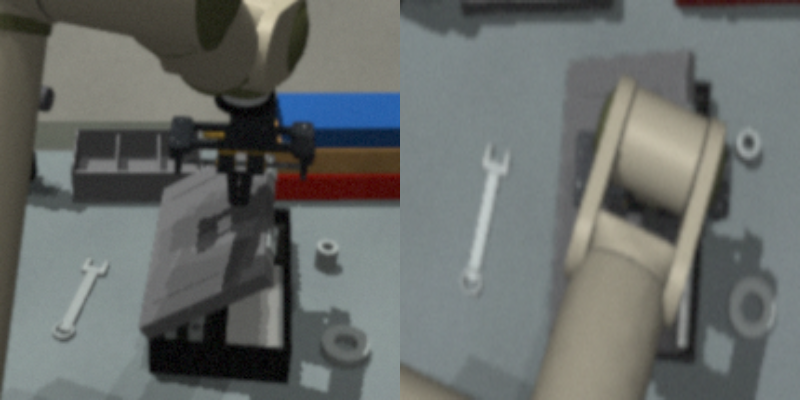

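Emit:
{"fn": "jog_arm", "kwargs": {
  "rows": [
    [1.2,-0.9,-0.2,0],
    [1.3,-0.8,-0.2,0],
    [1.3,-0.7,-0.2,0],
    [1.4,-0.6,0,0],
    [1.4,-0.5,0,0],
    [1,-0.3,0,0],
    [0.5,0,0,0],
    [0.5,0,0,0]
  ]
}}

```text
time: 12.78
ee_pos: [0.5585, -0.145, 0.0949]
tcp_rot: [0.029, 0.694, -0.037, 0.718]
contact_force: [-27.1, 11.0, 78.3]
grip_width: 0.0005
```

```bash
python3 look.py 10
```

```text
t 12.775 case mm [  6.8 -54.2  94.9] F(case) [-28.3   7.7  78.3] w 0.001 j [-0.46  0.57  1.47  0.    1.07 -1.94]
tool axes in case (cols x,y,z):
 [[ 0.035 -0.027  0.999]
 [-0.009  1.     0.027]
 [-0.999 -0.009  0.034]]
```

View pics/c10.png

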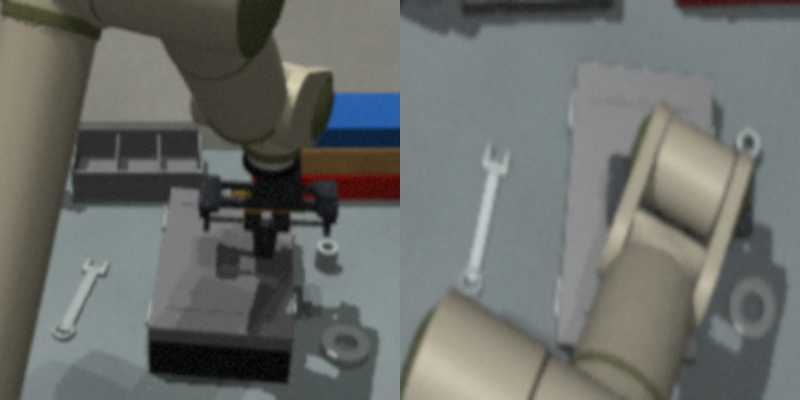

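Emit:
{"fn": "jog_arm", "kwargs": {
  "rows": [
    [0,0,0,0],
    [-2,0,0,0],
    [-5,0,0,0],
    [-5,0,0,0],
    [-5,0,0,0],
    [-5,0,0,0],
    [0,3,-4,0],
    [0,4,-4,0],
    [0,5,-4,0],
    [0,5,-3,0],
    [0,5,-2,0],
    [0,5,-2,0],
    [0,5,0,0],
    [0,5,0,0],
    [0,0,0,0],
    [0,0,0,0]
  ]
}}

```text
time: 14.88
ee_pos: [0.3917, 0.2543, 0.3113]
tcp_rot: [0.027, 0.691, -0.037, 0.722]
contact_force: [0.3, 0.5, 0.3]
grip_width: 0.0004
```

```bash
python3 look.py 11
```

```text
t 14.875 case mm [-206.7  322.2  311.3] F(case) [0.3 0.5 0.3] w 0.0 j [ 0.34  0.18  1.41 -0.03  1.52 -1.14]
tool axes in case (cols x,y,z):
 [[ 0.045 -0.029  0.999]
 [-0.01   1.     0.03 ]
 [-0.999 -0.011  0.044]]
```

View pics/c11.png

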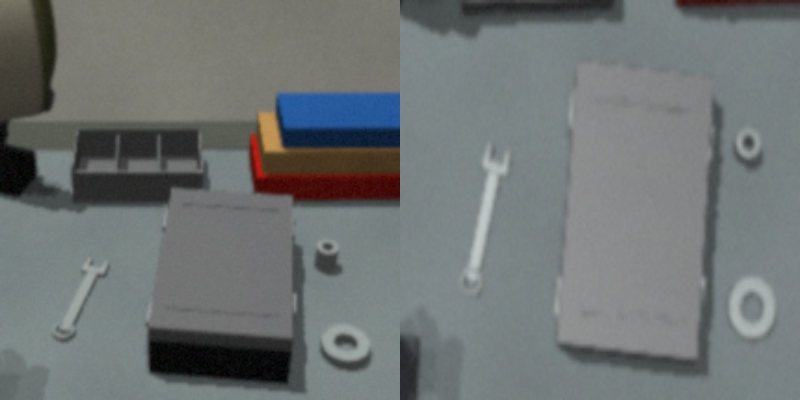

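View pics/s11.png

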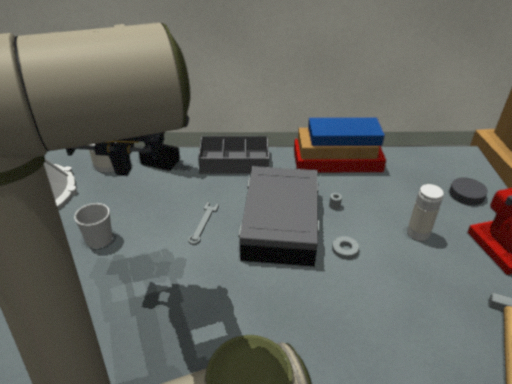

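```bash
python3 -c "
from h import *
S=ctrl.get_image('side');T=ctrl.get_image('top')
cs=lambda U,V:((U+.5)/400*215-.5+160,(V+.5)/400*205-.5+70)
ct=lambda U,V:((U-400+.5)/400*170-.5+180,(V+.5)/400*130-.5+125)
for a,b in(((713,78),(294,195)),((697,357),(294,331)),((558,344),(152,326))):
  P,e=tri(T,ct(*a),S,cs(*b));q=P-C;print(np.round([q@EX*1e3,q@EY*1e3,P[2]*1e3]),e)
ctrl.job_done()
"
```

```text
[150. -99.  84.] 0.004817679010644044
[-146.  -98.   91.] 0.001068155617760366
[-150.   87.   84.] 0.0039918107286847655
the job is handed in; nothing more can be done
```

The socket case is shut and the job is handed in. I pushed the bit flap flat with the closed fingers, then pushed the lid over from behind and pressed it down. The arm then moved clear. It took about 15 s of the 58 s.

- **Flap:** it met its stop at about 15 N. Measured from two views, its free corner stood 50 mm high, where flat is about 50 mm.
- **Lid:** it met its stop at 78 N wrist force (limit 120 N), with the fingertips at 84 mm, the stated shut height. In the last pictures, the two free-edge corners measured 84 and 91 mm and a hinge-side corner 84 mm. The 91 mm does not match the others. It was the same corner that read 7 mm high in my first measurement of the case, so I take it as a pixel-picking error, but I did not measure it again.
- **Bystanders:** in the last pictures the wrench, bearing, big socket, tin and spray can stand where they started. The loose case socket is hidden under the lid. It was still in place when last seen, with the lid part-way down.
- **Robot:** the gripper was clear of everything and read near-zero force before I handed in.

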